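# Unpin the speaker jig's guard and hold it open at 60 degrees

### The arm

A 6-joint arm with a two-finger parallel gripper is mounted at the origin on the work surface. World frame = base frame: x ahead of the robot, y to its left, z up, the work surface at z = 0. Lengths are in m, angles in rad, forces in N, time in s.
With the tool pointing down it reaches from about 0.375 to 0.9 m from the base axis. Payload 3.1 kg.
Tool frame: the origin (TCP) lies where the fingers leave the gripper's body, on its centre line; the fingertips stand 73 mm ahead of it and the grasp point (between the pads) lies 54 mm ahead of it; z points along the fingers, y is the line along which they close (so a half turn about z gives the same grasp; the last joint's range is limited). The gripper opens to 85 mm and grips with 20 to 120 N. Pads are 22 mm wide; open, the fingers measure 114 mm over their backs; the gripper's body (76 mm by 85 mm) begins 54 mm behind the grasp point. The pads swing forward as they close: fully open they stand 13 mm farther back than shut.
Start: joints at [-1.292, 0.527, 1.433, -0, 1.181, -0.178], TCP at [0.276, -0.561, 0.304] pointing down, gripper open.
Joint ranges: [-3.08, 3.08], [-0.75, 2.2], [0.22, 2.44], [-1.43, 4.57], [0, 2.65], [-2.85, 2.85]. Speed limits (rad/s): [2.79, 2.79, 3.14, 3.14, 3.14, 3.14].

### API

Orientations are given as a unit quaternion [x, y, z, w].
In Python, from station import manip gives the robot as it stands.
- The arm moves only by the shell command python3 -m crank 'ROWS' [FORCE]. ROWS is JSON, a list of rows, each an object with "dp": the shift along the tool's x, y, z normalised to -1 to 1, where 1 is 50 cm, a list of three; "delta_rot": the turn, a rotation vector about the tool's x, y, z normalised to -1 to 1, where 1 is 2 pi rad, a list of three; "fingers": the opening, from -1 (shut) to 1 (fully open). A call has 1 to 12 rows; each row shifts and turns the commanded pose from where the row before left it, along the tool's axes as they then stand; what a row does not reach is not made up. A row lasts 1/12 s, in which the tool goes at most 41.7 mm and 7.16 degrees, less where a joint would pass 70% of its speed; a pose out of reach is approached as far as the arm can. A call with a number of a shift or a turn outside -1 to 1 is refused whole. A call with a gripper value outside its range is refused whole. The fingers move at their own pace and stop on an object; FORCE is the grip in N (left out, the last holds). Time passes only in rows, so rows that do not move let the fingers close. It gives the time, the measured TCP pose, the force, the opening and the grip force at its end, in the units of the state.
- manip.sense(): the state, without advancing time (a new reading comes with each control period).
- manip.snapshot(name): name is "scene" or "side" or "wrist"; returns (picture, depth): 420x560x3 uint8, red, green, blue; 420x560 float32, m along the optical axis (not along the pixel's ray), 0 where there is no reading.
- manip.camera_model(name): a dict with "fx", "fy", "cx", "cy" (pixels), "origin" and "attitude" of the camera in the world. Camera axes: x right, y up, looking along -z (the intrinsics and any distortion apply to the point x, -y, -z); pixel columns grow to the right and rows downward; lengths in m; the calibration is good to about 2 mm. A picture is of the moment at which its call begins: read the wrist's pose just before it. camera_model takes no time and is no camera call; for the wrist camera it gives the pose at the moment of the call.
- manip.sign_off(): hands the job in; it is judged then, once.
The state is a dict: "t": time; "q": joint angles; "qd": joint speeds; "tau": joint torques, N m; "tcp_pos": TCP position; "tool_rot": TCP orientation; "force": force on the tool from outside, world axes, zero at the start; "ft_torque": the same for the moment, N m; "finger_gap": opening from 0.0 (shut) to 1.0 (fully open); "gripper_force": force on a finger pad.
Only numpy, scipy, OpenCV 4.12 (cv2) and the standard library are available. Lean on these libraries where they do the work, as an engineer would, in place of code of your own. Each camera call takes 0.05 s, during which the arm holds its last target. There are 200 camera calls.

### The job

The clear guard of the loudspeaker gluing jig is locked shut by a snap-in pin: pull the pin up out of its lug while the guard stays shut, and put it in the small steel cup. Then lift the guard by its bar handle until it stands open at 60 degrees, so that a colleague can change the speaker under it, and finish while still holding it there by the handle, because it falls shut by itself. Never let the guard drop, do not tip the cup over, and leave the glue bottle, the spray can and the stack of cones where they are.

Things in the scene. Friction and masses are not known exactly. Their poses are not given: they have to be found in the camera images.
- jig: gluing jig fixed to the bench: grey open housing 220 x 220 mm, 68 high, a black loudspeaker with pale cone in it, closed by the clear guard. Origin: centre of its underside, on the bench; z up. Its -x side (roughly towards the robot) has the guard's handle (at y +30 mm) and a steel lug 45 x 45 mm, as high as the housing, with the locking pin (x -133, y -75 mm); hinge on the +x side
- guard (a joint): opening angle of the guard, rad: 0 shut (level), grows as the handle goes up; stop at 1.45. A clear sheet 220 x 210 mm, 5 thick, aluminium frame, 0.4 kg, top face 75 mm above the bench when shut; gravity and a weak spring close it from any angle, with 1 to 3 N at the handle
- guard_hinge (a point): middle of the hinge line, fixed to the jig, 72.5 mm above the bench at jig x +100, y 0 mm; the hinge line runs along the jig's y axis
- handle: grip of the guard's handle: black round sleeve 14 mm thick, 84 long, parallel to the hinge line, turning freely on its bar, which two 10 mm arms (50 mm either side of its middle) hold 45 mm in front of the guard's edge, in its plane, free space below. Origin: its middle, 255 mm from the hinge line, 72.5 mm above the bench when shut; y along the sleeve
- socket (a point): mouth of the pin's hole in the guard's tab, 75 mm above the bench, on the lug's axis; fixed to the jig. The tab is a 45 x 45 mm aluminium plate 5 mm thick, its hole 17 mm square
- pin: loose locking pin, 81 mm long, 60 g, upright in the lug, tip 36 mm above the bench. Origin: its tip (lower end), z to its head. Steel shank 13 mm thick with a narrow neck (z 0 to 39 mm), black flange 26 mm wide (39 to 44) resting on the tab, round black head 22 mm in diameter (44 to 81). Four spring balls grip the neck: pulls out upwards with 10 to 20 N, clear of the tab after 40 mm
- pin_head (a point): point on the pin's axis in the middle of its head, 62 mm from the tip: where to grip
- pin_mid (a point): point on the pin's axis 40 mm from its tip, about the middle of the pin
- cup: loose round open steel cup, 64 mm outside diameter, 58 mm inside, 50 mm high, bottom 5 mm thick, 0.4 kg, to the left or right of the jig, nearer the robot. Origin: centre of its underside; z up. The pin stands leaning in it with its head above the rim
- glue_bottle: bystander: white squeeze bottle with a thin nozzle, 60 mm in diameter, 163 mm high, on the other side of the jig from the cup. Origin: centre of its underside
- spray_can: bystander: green can, 66 mm in diameter, 190 mm high, beside the jig. Origin: centre of its underside
- cones: bystander: stack of grey paper speaker cones, 124 mm in diameter, 65 mm high, on the other side of the jig from the can. Origin: centre of its underside

How it is judged:
By the outcome, as a careful person would: the job done as asked, in the order asked, and still so for the second after the job is handed in, while the arm keeps its last pose, push and grip.
It also fails if it takes over 64 s, if anything falls off the work surface, if the arm or the gripper's body presses on something with over 40 N, if the wrist force passes 120 N, or if a joint passes its speed limit or range.

## Working session

There is one attempt and no reset: what is moved stays moved. The work goes in short steps, Python scripts to look and compute and a shell command to move; the robot and the scene stay as the last step left them, time stands still between calls to the robot, and variables do not carry over. Pictures are saved under pics/ and viewed, at most 10 in all, crops included, and the job is handed in when it is done.

```bash
mkdir -p pics; ls
cat > h.py <<'E'
import numpy as np,cv2
from scipy.spatial.transform import Rotation as R
from station import manip
def snap(n,f=None):
    m=manip.camera_model(n); p,d=manip.snapshot(n)
    if f: cv2.imwrite('pics/'+f+'.png',p[:,:,::-1])
    return p,d,m
def rot(m):
    a=np.array(m['attitude'],float)
    return a if a.shape==(3,3) else R.from_quat(a).as_matrix()
def ray(m,u,v):
    d=np.array([(u-m['cx'])/m['fx'],-(v-m['cy'])/m['fy'],-1.])
    return np.array(m['origin']),rot(m)@d
def onz(m,u,v,z):
    o,d=ray(m,u,v); return o+d*(z-o[2])/d[2]
def pt(m,u,v,dep):
    o,d=ray(m,u,v); return o+d*dep
def cloud(m,dep):
    v,u=np.mgrid[:dep.shape[0],:dep.shape[1]]
    c=np.stack([(u-m['cx'])/m['fx'],-(v-m['cy'])/m['fy'],-np.ones(u.shape)],-1)*dep[...,None]
    return c@rot(m).T+np.array(m['origin'])
def todo(pos,quat=None):
    "shift in tool axes (dp units), from measured pose"
    s=manip.sense(); T=R.from_quat(s['tool_rot'])
    dp=T.inv().apply(np.array(pos)-s['tcp_pos'])/0.5
    rv=(T.inv()*R.from_quat(quat)).as_rotvec()/(2*np.pi) if quat is not None else None
    return dp,rv
E
python3 - <<'E'
from h import *
np.set_printoptions(precision=4,suppress=True)
s=manip.sense(); print(s)
for n in('scene','side'):
    p,d,m=snap(n,n+'0'); print(n,m); np.savez('/tmp/'+n,p=p,d=d)
E
```

```text
pics
{'t': 0.0, 'q': array([-1.2925,  0.5284,  1.4339, -0.    ,  1.1814, -0.1785]), 'qd': array([-0.0007, -0.001 , -0.001 , -0.0001,  0.0001, -0.0013]), 'tau': array([ -0.0015, -44.235 , -17.8026,  -0.0003,   0.0085,   0.    ]), 'tcp_pos': array([ 0.2755, -0.5604,  0.3029]), 'tool_rot': array([ 0.974 ,  0.2264, -0.0001, -0.0011]), 'force': array([0.6421, 0.2583, 0.6335]), 'ft_torque': array([ 0.009 , -0.0404, -0.0007]), 'gripper_force': 0.0, 'finger_gap': 0.9982971993892495}
scene {'fx': 507.80068729060145, 'fy': 507.80068729060145, 'cx': 288.2210211107237, 'cy': 210.45552545205783, 'origin': array([0.978 , 0.4409, 1.0102]), 'attitude': array([0.0939, 0.2641, 0.9062, 0.3167])}
side {'fx': 387.3972623000424, 'fy': 387.3972623000424, 'cx': 282.7405711197502, 'cy': 209.47853098218175, 'origin': array([0.3352, 0.719 , 0.7361]), 'attitude': array([-0.0694,  0.4119,  0.8971, -0.144 ])}
```

View pics/scene0.png

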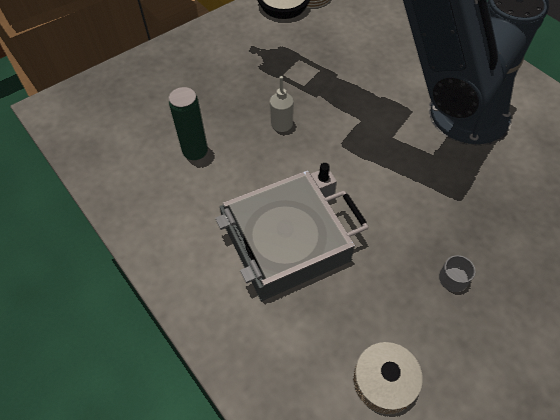

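View pics/side0.png

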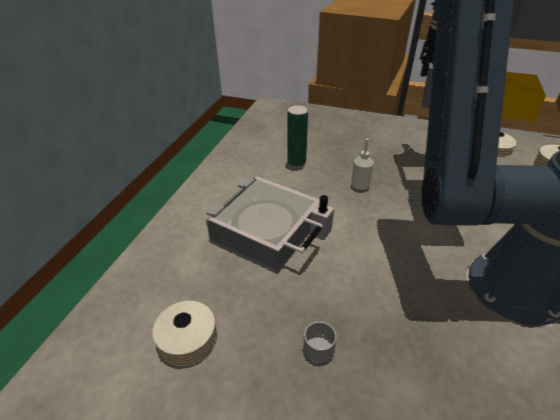

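Scene view: pin head is at about (324,170), the handle sleeve at (354,210), the cup at (459,272), the bottle at (282,108), the can at (187,120) and the cones at (389,375). The side view shows the pin at (323,203), the handle near (312,238) and the cup at (320,340).

Run:
```python
from h import *
np.set_printoptions(precision=4,suppress=True)
def blob(p,box,thr,minarea=20):
    x0,y0,x1,y1=box; g=p.max(2)[y0:y1,x0:x1]
    n,l,st,c=cv2.connectedComponentsWithStats((g<thr).astype(np.uint8))
    i=1+np.argmax(st[1:,4]); ys,xs=np.where(l==i); return np.c_[xs+x0,ys+y0].astype(float)
V={}
for n in('scene','side'):
    z=np.load(f'/tmp/{n}.npz'); V[n]=(z['p'],z['d'],manip.camera_model(n))
def tri(a,b):
    A=[];B=[]
    for (n,uv) in (a,b):
        o,d=ray(V[n][2],*uv); d/=np.linalg.norm(d); P=np.eye(3)-np.outer(d,d); A.append(P);B.append(P@o)
    return np.linalg.solve(sum(A),sum(B))
for n,bp in(('scene',(314,158,333,184)),('side',(316,193,330,214))):
    p,d,m=V[n]; q=blob(p,bp,45); print(n,'pin px',q.mean(0),q.min(0),q.max(0),len(q))
    V[n]+=(q.mean(0),); print(' on z.098',onz(m,*q.mean(0),.098))
    W=cloud(m,d); P=W[q[:,1].astype(int),q[:,0].astype(int)]; print(' cloud med',np.median(P,0),P.max(0))
print('tri pin',tri(('scene',V['scene'][3]),('side',V['side'][3])))
for n,bp in(('scene',(338,188,370,232)),('side',(295,220,325,250))):
    p,d,m=V[n]; q=blob(p,bp,45)
    W=cloud(m,d); P=W[q[:,1].astype(int),q[:,0].astype(int)]; k=(abs(P[:,2]-.0765)<.012); q=q[k];P=P[k]
    c,(w,h),a=cv2.minAreaRect(q.astype(np.float32)); print(n,'handle',c,w,h,a,len(q),onz(m,*c,.0745),np.median(P,0))
    b=cv2.boxPoints(((c),(w,h),a)); print([onz(m,*x,.0745)[:2] for x in b])
# cloud-based: cup, jig top, etc.
for n in('scene','side'):
    p,d,m=V[n]; W=cloud(m,d); W[d==0]=np.nan
    k=(abs(W[...,2]-.050)<.006)&(abs(W[...,0]-W[int(273 if n=='scene' else 340),int(459 if n=='scene' else 320),0])<.06)&(abs(W[...,1]-W[int(273 if n=='scene' else 340),int(459 if n=='scene' else 320),1])<.06)
    P=W[k][:,:2]; c=cv2.minEnclosingCircle(P.astype(np.float32)); print(n,'cup',c,len(P))
    for nm,lo,hi in(('top',.069,.080),):
        k=(W[...,2]>lo)&(W[...,2]<hi)&(W[...,0]>.3); 
        nn,l,st,cc=cv2.connectedComponentsWithStats(k.astype(np.uint8)); i=1+np.argmax(st[1:,4])
        r=cv2.minAreaRect(W[l==i][:,:2].astype(np.float32)); print(n,nm,r)
```

```text
scene pin px [323.5767 172.3006] [318. 163.] [328. 181.] 163
 on z.098 [ 0.4875 -0.0426  0.098 ]
 cloud med [ 0.4893 -0.0407  0.103 ] [ 0.4978 -0.0322  0.1188]
side pin px [322.9224 203.8534] [319. 196.] [327. 212.] 116
 on z.098 [ 0.4823 -0.0389  0.098 ]
 cloud med [ 0.4818 -0.0373  0.1002] [0.4918 0.719  0.7361]
tri pin [ 0.4839 -0.0462  0.0916]Traceback (most recent call last):
  File "<stdin>", line 21, in <module>
ValueError: too many values to unpack (expected 3)
```

Run:
```python
from h import *
np.set_printoptions(precision=4,suppress=True)
for n,bp,cp in(('scene',(338,188,370,232),(459,273)),('side',(295,220,325,250),(320,340))):
    z=np.load(f'/tmp/{n}.npz');p,d,m=z['p'],z['d'],manip.camera_model(n)
    W=cloud(m,d); W[d==0]=np.nan; g=p.max(2)
    x0,y0,x1,y1=bp; k=np.zeros(g.shape,bool); k[y0:y1,x0:x1]=True
    k&=(g<50)&(abs(W[...,2]-.0765)<.012); ys,xs=np.where(k)
    c,(w,h),a=cv2.minAreaRect(np.c_[xs,ys].astype(np.float32)); print(n,'handle',c,w,h,a,len(xs),onz(m,*c,.0745),np.median(W[k],0))
    print(cv2.minAreaRect(W[k][:,:2].astype(np.float32)))
    w0=W[cp[1],cp[0]]; k=(abs(W[...,2]-.050)<.006)&(np.hypot(W[...,0]-w0[0],W[...,1]-w0[1])<.05)
    P=W[k][:,:2]; print('cup',w0,cv2.minEnclosingCircle(P.astype(np.float32)),len(P))
    k=(W[...,2]>.069)&(W[...,2]<.08)&(W[...,0]>.3)
    nn,l,st,cc=cv2.connectedComponentsWithStats(k.astype(np.uint8)); i=1+np.argmax(st[1:,4])
    print('top',cv2.minAreaRect(W[l==i][:,:2].astype(np.float32)),st[i])
    for nm,lo,hi in(('bottle',.09,.12),('can',.13,.2)):
        pass
```

```text
scene handle (354.0005187988281, 208.7196502685547) 34.971107482910156 5.761137008666992 57.38075256347656 192 [0.4876 0.0618 0.0745] [0.4884 0.0615 0.0757]
((0.48686152696609497, 0.06093130633234978), (0.08287429064512253, 0.01344001479446888), 78.69440460205078)
cup [0.3846 0.299  0.0044] ((0.4014970660209656, 0.29906389117240906), 0.03333524987101555) 185
top ((0.6080009937286377, 0.0032241344451904297), (0.22293250262737274, 0.27857717871665955), 77.32525634765625) [ 223  170  146  118 8973]
side handle (311.5000305175781, 236.50001525878906) 5.40000057220459 25.40000343322754 36.869895935058594 130 [0.4843 0.0621 0.0745] [0.4841 0.0603 0.0754]
((0.4855067729949951, 0.061202842742204666), (0.08015932887792587, 0.013330918736755848), 76.78160095214844)
cup [0.4031 0.2825 0.0037] ((0.40192314982414246, 0.29968008399009705), 0.032595984637737274) 216
top ((0.6095716953277588, 0.0028521567583084106), (0.2233080267906189, 0.2815295159816742), 77.95001983642578) [ 208  176  126   77 4931]
```

Run:
```python
from h import *
np.set_printoptions(precision=4,suppress=True)
z=np.load('/tmp/scene.npz');m=manip.camera_model('scene');W=cloud(m,z['d'])
for nm,b,lo,hi in(('bottle',(262,70,305,140),.03,.1),('can',(165,80,215,165),.15,.2),('cones',(350,335,430,415),.05,.075)):
    P=W[b[1]:b[3],b[0]:b[2]].reshape(-1,3); k=(P[:,2]>lo)&(P[:,2]<hi); print(nm,P[k].min(0),P[k].max(0))
yaw=np.radians(-12.2); print(R.from_quat(manip.sense()['tool_rot']).as_matrix())
M=np.array([[-np.sin(yaw),np.cos(yaw),0],[np.cos(yaw),np.sin(yaw),0],[0,0,-1]]).T
q=R.from_matrix(M).as_quat(); print(q,todo((.486,-.045,.30),q))
```

```text
bottle [ 0.388  -0.3116  0.0302] [ 0.4483 -0.2538  0.0999]
can [ 0.6152 -0.3807  0.1501] [ 0.6801 -0.3162  0.1945]
cones [0.6139 0.3073 0.05  ] [0.7278 0.4194 0.0703]
[[ 0.8975  0.4411 -0.0005]
 [ 0.4411 -0.8975  0.0019]
 [ 0.0003 -0.0019 -1.    ]]
[0.7782 0.628  0.     0.    ] (array([ 0.8324, -0.7395,  0.0078]), array([-0.0003, -0.0002, -0.1434]))
```

```bash
python3 -m crank '[{"dp":[0.03,-0.027,0],"delta_rot":[0,0,0],"fingers":1},{"dp":[0.055,-0.049,0],"delta_rot":[0,0,0],"fingers":1},{"dp":[0.07,-0.062,0],"delta_rot":[0,0,0],"fingers":1},{"dp":[0.07,-0.062,0],"delta_rot":[0,0,0],"fingers":1},{"dp":[0.07,-0.062,0],"delta_rot":[0,0,0],"fingers":1},{"dp":[0.07,-0.062,0],"delta_rot":[0,0,0],"fingers":1},{"dp":[0.07,-0.062,0],"delta_rot":[0,0,0],"fingers":1},{"dp":[0.07,-0.062,0],"delta_rot":[0,0,0],"fingers":1},{"dp":[0.07,-0.062,0],"delta_rot":[0,0,0],"fingers":1},{"dp":[0.06,-0.055,0],"delta_rot":[0,0,0],"fingers":1},{"dp":[0.05,-0.045,0],"delta_rot":[0,0,0],"fingers":1},{"dp":[0.03,-0.027,0],"delta_rot":[0,0,0],"fingers":1}]'
python3 -m crank '[{"dp":[0.03,-0.027,0],"delta_rot":[0,0,-0.01],"fingers":1},{"dp":[0.03,-0.027,0],"delta_rot":[0,0,-0.0175],"fingers":1},{"dp":[0.03,-0.027,0],"delta_rot":[0,0,-0.0175],"fingers":1},{"dp":[0,0,0],"delta_rot":[0,0,-0.0175],"fingers":1},{"dp":[0,0,0],"delta_rot":[0,0,-0.0175],"fingers":1},{"dp":[0,0,0],"delta_rot":[0,0,-0.0175],"fingers":1},{"dp":[0,0,0],"delta_rot":[0,0,-0.0175],"fingers":1},{"dp":[0,0,0],"delta_rot":[0,0,-0.0175],"fingers":1},{"dp":[0,0,0],"delta_rot":[0,0,-0.011],"fingers":1},{"dp":[0,0,0],"delta_rot":[0,0,0],"fingers":1},{"dp":[0,0,0],"delta_rot":[0,0,0],"fingers":1}]'
python3 - <<'E'
from h import *
np.set_printoptions(precision=4,suppress=True)
print(manip.sense()['q'],todo((.486,-.045,.30),[0.7782,0.628,0,0]))
p,d,m=snap('wrist','wrist1'); print(m); np.savez('/tmp/wrist1',p=p,d=d)
E
```

```text
t: 1.1
tcp_pos: [0.4426, -0.1468, 0.3037]
tool_rot: [0.974, 0.228, -0.0, -0.001]
force: [0.2, -0.2, 0.6]
finger_gap: 1.001
gripper_force: 0.0
t: 2.02
tcp_pos: [0.4603, -0.0926, 0.3037]
tool_rot: [0.779, 0.627, -0.0, -0.0]
force: [0.2, -0.5, -0.7]
finger_gap: 0.998
gripper_force: 0.0
[-0.4371  0.3199  1.8102  0.      1.0121 -0.2229] (array([0.1039, 0.0299, 0.0074]), array([-0.0001, -0.    , -0.0002]))
{'fx': 329.8449914123602, 'fy': 329.8449914123602, 'cx': 274.75470314691256, 'cy': 201.66368612070892, 'origin': array([ 0.477 , -0.0161,  0.3734]), 'attitude': array([-0.1527,  0.017 , -0.1061,  0.9824])}
```

View pics/wrist1.png

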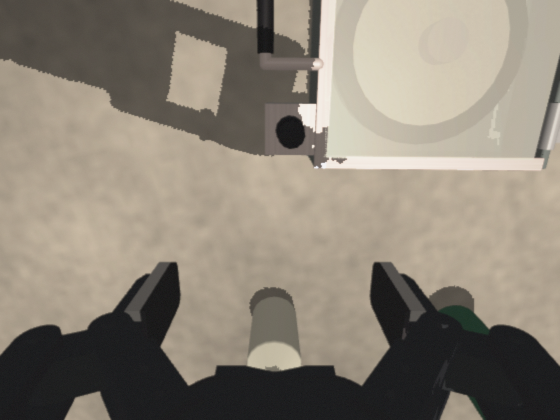

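Wrist view: the pin head's black disc is at (290,131), the handle's near arm is around (290,63), and the jig's lower edge is nearly horizontal at row 162, so the yaw is right. The bottle at (272,335) is clear.

```bash
cat >> h.py <<'E'
def disc(p,box,thr=40):
    x0,y0,x1,y1=box; k=np.zeros(p.shape[:2],np.uint8); k[y0:y1,x0:x1]=p.max(2)[y0:y1,x0:x1]<thr
    n,l,st,c=cv2.connectedComponentsWithStats(k); i=1+np.argmax(st[1:,4]); ys,xs=np.where(l==i)
    return np.c_[xs,ys].astype(np.float32)
E
python3 - <<'E'
from h import *
np.set_printoptions(precision=4,suppress=True)
z=np.load('/tmp/wrist1.npz');p,d=z['p'],z['d'];m=manip.camera_model('wrist')
q=disc(p,(270,110,312,155)); print(q.min(0),q.max(0),len(q)); W=cloud(m,d)
P=W[q[:,1].astype(int),q[:,0].astype(int)]; k=P[:,2]>.112; print('z',np.percentile(P[:,2],[5,50,95]),'top',np.median(P[k],0),k.sum())
t=q[k]; c,r=cv2.minEnclosingCircle(t); print(c,r,onz(m,*c,.117)); print(onz(m,*q.mean(0),.108))
# jig edge
a,b=onz(m,340,163,.075),onz(m,530,163,.075)
for u in(340,435,530):
    col=p[140:180,u].max(1).astype(int); print(u,col[::3])
W[d==0]=np.nan; k=(abs(W[...,2]-.075)<.004)
r=cv2.minAreaRect(W[k&(W[...,0]>.49)][:,:2].astype(np.float32)); print(r)
pos=np.array([*onz(m,*c,.117)[:2],.30]); print(todo(pos))
E
```

```text
[277. 116.] [303. 147.] 679
z [0.0775 0.1142 0.1156] top [ 0.4829 -0.0452  0.1143] 572
(290.6983947753906, 133.7165985107422) 13.80561351776123 [ 0.4829 -0.0452  0.117 ]
[ 0.4831 -0.0446  0.108 ]
340 [215 216 215 216 216 221 148 114 237 242 179 179 183 183]
435 [186 197 198 197 196 197 238 240 240 240 193 183 182 180]
530 [184 184 184 184 185 184 220 229 229 229 208 179 180 180]
((0.5992022752761841, -0.03776143491268158), (0.1384383887052536, 0.2537834644317627), 77.30834197998047)
(array([0.1023, 0.0238, 0.0075]), None)
```

```bash
python3 -m crank '[{"dp":[0.03,0.007,0.01],"delta_rot":[0,0,0],"fingers":1},{"dp":[0.042,0.01,0.03],"delta_rot":[0,0,0],"fingers":1},{"dp":[0.03,0.007,0.04],"delta_rot":[0,0,0],"fingers":1},{"dp":[0,0,0.03],"delta_rot":[0,0,0],"fingers":1},{"dp":[0,0,0.01],"delta_rot":[0,0,0],"fingers":1},{"dp":[0,0,0],"delta_rot":[0,0,0],"fingers":1},{"dp":[0,0,0],"delta_rot":[0,0,0],"fingers":1}]'
python3 - <<'E'
from h import *
np.set_printoptions(precision=4,suppress=True)
p,d,m=snap('wrist','wrist2'); np.savez('/tmp/wrist2',p=p,d=d); W=cloud(m,d)
k=(W[...,2]>.106)&(W[...,2]<.122)&(np.hypot(W[...,0]-.484,W[...,1]+.046)<.03)
ys,xs=np.where(k); c,r=cv2.minEnclosingCircle(np.c_[xs,ys].astype(np.float32)); print(len(xs),c,r,np.median(W[k],0),onz(m,*c,.117))
print(todo((.483,-.0455,.156)))
E
```

```text
t: 2.65
tcp_pos: [0.4831, -0.0456, 0.244]
tool_rot: [0.778, 0.628, -0.0, -0.0]
force: [0.2, 0.8, 1.2]
finger_gap: 1.001
gripper_force: 0.0
905 (275.091796875, 221.3100128173828) 17.41496467590332 [ 0.4832 -0.0446  0.1142] [ 0.4836 -0.0433  0.117 ]
(array([ 0.0005, -0.0011,  0.177 ]), None)
```

View pics/wrist2.png

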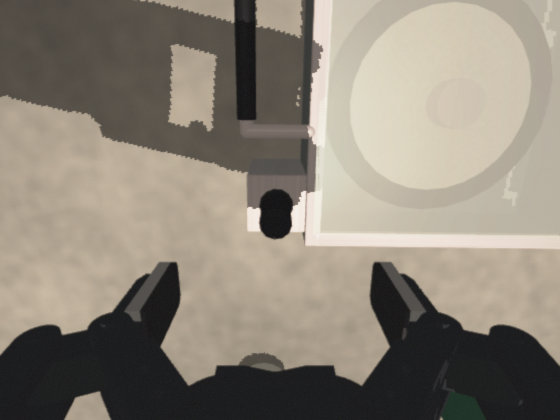

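The head is centred between the pads, at column 275 with pads at 178 and 372. I'll descend, then close.

```bash
python3 -m crank '[{"dp":[0,0,0.015],"delta_rot":[0,0,0],"fingers":1},{"dp":[0,0,0.035],"delta_rot":[0,0,0],"fingers":1},{"dp":[0,0,0.04],"delta_rot":[0,0,0],"fingers":1},{"dp":[0,0,0.04],"delta_rot":[0,0,0],"fingers":1},{"dp":[0,0,0.025],"delta_rot":[0,0,0],"fingers":1},{"dp":[0,0,0.017],"delta_rot":[0,0,0],"fingers":1},{"dp":[0,0,0],"delta_rot":[0,0,0],"fingers":1},{"dp":[0,0,0],"delta_rot":[0,0,0],"fingers":1}]'
python3 -m crank '[{"dp":[0,0,0],"delta_rot":[0,0,0],"fingers":-1},{"dp":[0,0,0],"delta_rot":[0,0,0],"fingers":-1},{"dp":[0,0,0],"delta_rot":[0,0,0],"fingers":-1},{"dp":[0,0,0],"delta_rot":[0,0,0],"fingers":-1},{"dp":[0,0,0],"delta_rot":[0,0,0],"fingers":-1},{"dp":[0,0,0],"delta_rot":[0,0,0],"fingers":-1},{"dp":[0,0,0],"delta_rot":[0,0,0],"fingers":-1},{"dp":[0,0,0],"delta_rot":[0,0,0],"fingers":-1},{"dp":[0,0,0],"delta_rot":[0,0,0],"fingers":-1},{"dp":[0,0,0],"delta_rot":[0,0,0],"fingers":-1}]' 60
```

```text
t: 3.37
tcp_pos: [0.4832, -0.0456, 0.158]
tool_rot: [0.778, 0.628, 0.0, 0.0]
force: [0.5, 0.4, 0.5]
finger_gap: 1.004
gripper_force: 0.0
t: 4.2
tcp_pos: [0.4833, -0.0454, 0.1582]
tool_rot: [0.778, 0.628, 0.0, 0.0]
force: [-0.4, -0.3, 4.4]
finger_gap: 0.238
gripper_force: 58.7
```

```bash
python3 -m crank '[{"dp":[0,0,-0.004],"delta_rot":[0,0,0],"fingers":-1},{"dp":[0,0,-0.004],"delta_rot":[0,0,0],"fingers":-1},{"dp":[0,0,-0.004],"delta_rot":[0,0,0],"fingers":-1},{"dp":[0,0,-0.004],"delta_rot":[0,0,0],"fingers":-1},{"dp":[0,0,0],"delta_rot":[0,0,0],"fingers":-1}]'
```

```text
t: 4.62
tcp_pos: [0.4826, -0.0452, 0.165]
tool_rot: [0.778, 0.628, -0.001, -0.001]
force: [1.0, -0.3, -10.7]
finger_gap: 0.241
gripper_force: 60.7
```

```bash
python3 -m crank '[{"dp":[0,0,-0.006],"delta_rot":[0,0,0],"fingers":-1},{"dp":[0,0,-0.006],"delta_rot":[0,0,0],"fingers":-1},{"dp":[0,0,-0.006],"delta_rot":[0,0,0],"fingers":-1},{"dp":[0,0,-0.006],"delta_rot":[0,0,0],"fingers":-1},{"dp":[0,0,0],"delta_rot":[0,0,0],"fingers":-1}]'
python3 - <<'E'
from h import *
np.set_printoptions(precision=4,suppress=True)
p,d,m=snap('side'); p2,d2,m2=snap('scene')
cv2.imwrite('pics/pull.png',np.hstack([cv2.resize(x[:,:,::-1],None,fx=4,fy=4,interpolation=cv2.INTER_NEAREST) for x in (p[170:260,270:365],p2[140:230,295:390])]))
E
```

```text
t: 5.03
tcp_pos: [0.4834, -0.0454, 0.1796]
tool_rot: [0.778, 0.628, 0.001, 0.001]
force: [0.4, -0.2, -0.6]
finger_gap: 0.237
gripper_force: 61.8
```

View pics/pull.png

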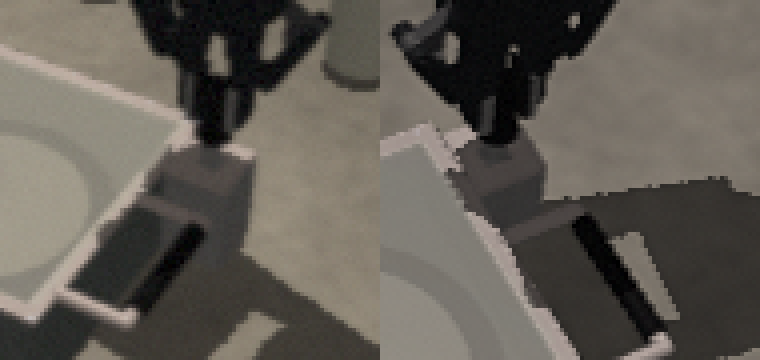

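The crop shows the pin flange at about (215,140), clear of the tab with the grey shank visible below, and the guard still flat. I'll pull on and check once it is clear.

```bash
python3 -m crank '[{"dp":[0,0,-0.01],"delta_rot":[0,0,0],"fingers":-1},{"dp":[0,0,-0.01],"delta_rot":[0,0,0],"fingers":-1},{"dp":[0,0,-0.01],"delta_rot":[0,0,0],"fingers":-1},{"dp":[0,0,-0.01],"delta_rot":[0,0,0],"fingers":-1},{"dp":[0,0,-0.015],"delta_rot":[0,0,0],"fingers":-1},{"dp":[0,0,-0.02],"delta_rot":[0,0,0],"fingers":-1},{"dp":[0,0,-0.025],"delta_rot":[0,0,0],"fingers":-1},{"dp":[0,0,-0.03],"delta_rot":[0,0,0],"fingers":-1},{"dp":[0,0,-0.03],"delta_rot":[0,0,0],"fingers":-1},{"dp":[0,0,-0.02],"delta_rot":[0,0,0],"fingers":-1},{"dp":[0,0,0],"delta_rot":[0,0,0],"fingers":-1}]'
python3 - <<'E'
from h import *
np.set_printoptions(precision=4,suppress=True)
p,d,m=snap('side'); p2,d2,m2=snap('scene')
cv2.imwrite('pics/up.png',np.hstack([cv2.resize(x[:,:,::-1],None,fx=4,fy=4,interpolation=cv2.INTER_NEAREST) for x in (p[130:260,270:365],p2[100:230,295:390])]))
print(todo((.4017,.2994,.27)))
E
```

```text
t: 6.05
tcp_pos: [0.4841, -0.0456, 0.2704]
tool_rot: [0.778, 0.628, 0.001, 0.002]
force: [0.5, 0.2, -1.6]
finger_gap: 0.238
gripper_force: 61.8
(array([ 0.6397, -0.3042, -0.0036]), None)
```

View pics/up.png

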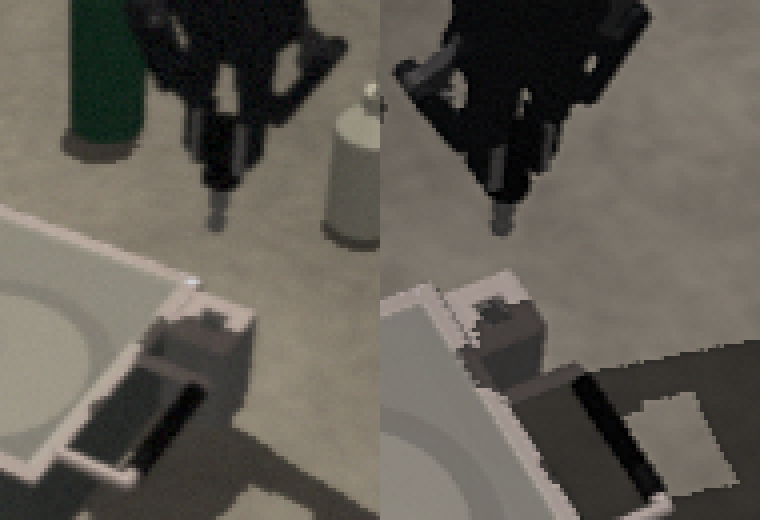

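The pin is held upright, tip at about (215,230) in the crop, and the hole in the tab is empty with the guard shut. Next, carry it to the cup.

```bash
python3 -m crank '[{"dp":[0.02,-0.01,0],"delta_rot":[0,0,0],"fingers":-1},{"dp":[0.045,-0.02,0],"delta_rot":[0,0,0],"fingers":-1},{"dp":[0.065,-0.03,0],"delta_rot":[0,0,0],"fingers":-1},{"dp":[0.07,-0.034,0],"delta_rot":[0,0,0],"fingers":-1},{"dp":[0.07,-0.034,0],"delta_rot":[0,0,0],"fingers":-1},{"dp":[0.07,-0.034,0],"delta_rot":[0,0,0],"fingers":-1},{"dp":[0.07,-0.034,0],"delta_rot":[0,0,0],"fingers":-1},{"dp":[0.07,-0.034,0],"delta_rot":[0,0,0],"fingers":-1},{"dp":[0.06,-0.03,0],"delta_rot":[0,0,0],"fingers":-1},{"dp":[0.05,-0.024,0],"delta_rot":[0,0,0],"fingers":-1},{"dp":[0.035,-0.014,0],"delta_rot":[0,0,0],"fingers":-1},{"dp":[0.015,-0.006,0],"delta_rot":[0,0,0],"fingers":-1}]'
python3 -m crank '[{"dp":[0,0,0],"delta_rot":[0,0,0],"fingers":-1},{"dp":[0,0,0],"delta_rot":[0,0,0],"fingers":-1},{"dp":[0,0,0],"delta_rot":[0,0,0],"fingers":-1}]'
python3 - <<'E'
from h import *
np.set_printoptions(precision=4,suppress=True)
p,d,m=snap('side'); p2,d2,m2=snap('scene')
t=manip.sense()['tcp_pos'].copy(); 
for pp,dd,mm in((p,d,m),(p2,d2,m2)):
    W=cloud(mm,dd); W[dd==0]=np.nan
    k=(np.hypot(W[...,0]-.402,W[...,1]-.299)<.045)&(abs(W[...,2]-.05)<.005)
    print('cup',cv2.minEnclosingCircle(W[k][:,:2].astype(np.float32)),k.sum())
    k=(np.hypot(W[...,0]-t[0],W[...,1]-t[1])<.02)&(W[...,2]>.07)&(W[...,2]<.22)
    low=k&(W[...,2]<np.nanmin(W[...,2][k])+.01); print('pin minz',np.nanmin(W[...,2][k]),'tip',np.median(W[low],0),k.sum())
    mid=k&(W[...,2]<np.nanmin(W[...,2][k])+.03)&(W[...,2]>np.nanmin(W[...,2][k])+.02); print(np.median(W[mid],0))
print(t,todo((.4017,.2994,.27)))
def crop(m,x):
    P=rot(m).T@(np.array([.402,.299,.1])-np.array(m['origin'])); u=int(m['cx']-m['fx']*P[0]/P[2]); v=int(m['cy']+m['fy']*P[1]/P[2])
    print(u,v); u=min(max(u,48),512); v=min(max(v,60),360)
    return cv2.resize(x[v-60:v+60,u-48:u+48,::-1],None,fx=4,fy=4,interpolation=cv2.INTER_NEAREST)
cv2.imwrite('pics/cup.png',np.hstack([crop(m,p),crop(m2,p2)]))
E
```

```text
t: 7.15
tcp_pos: [0.3999, 0.302, 0.267]
tool_rot: [0.777, 0.629, -0.001, -0.001]
force: [-0.4, -0.6, -0.4]
finger_gap: 0.237
gripper_force: 61.8
t: 7.4
tcp_pos: [0.4018, 0.2985, 0.2675]
tool_rot: [0.778, 0.628, -0.001, 0.0]
force: [0.3, -0.3, -0.9]
finger_gap: 0.237
gripper_force: 61.8
cup ((0.40248268842697144, 0.2995815575122833), 0.03253921866416931) 206
pin minz 0.14513881051274047 tip [0.4017 0.3013 0.1511] 303
[0.4018 0.3038 0.169 ]
cup ((0.40227192640304565, 0.29931846261024475), 0.03322630748152733) 181
pin minz 0.14681487763543566 tip [0.4054 0.2991 0.1518] 162
[0.4073 0.2991 0.1703]
[0.4021 0.2983 0.2677] (array([ 0.0019, -0.0012, -0.0045]), None)
321 320
466 257
```

View pics/cup.png

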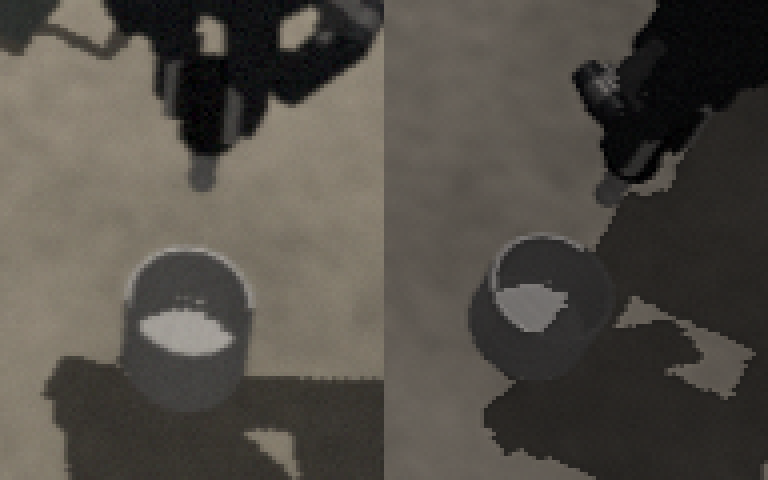

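Both views show the pin hanging over the cup's centre: the crops have the tip at (203,188) and the cup at (188,275) on the left. The tip measures z = 0.146, so there was no slip. Now lower and release.

```bash
python3 -m crank '[{"dp":[0,-0.001,0.01],"delta_rot":[0,0,0],"fingers":-1},{"dp":[0.001,-0.001,0.025],"delta_rot":[0,0,0],"fingers":-1},{"dp":[0.001,0,0.035],"delta_rot":[0,0,0],"fingers":-1},{"dp":[0,0,0.04],"delta_rot":[0,0,0],"fingers":-1},{"dp":[0,0,0.04],"delta_rot":[0,0,0],"fingers":-1},{"dp":[0,0,0.035],"delta_rot":[0,0,0],"fingers":-1},{"dp":[0,0,0.03],"delta_rot":[0,0,0],"fingers":-1},{"dp":[0,0,0.025],"delta_rot":[0,0,0],"fingers":-1},{"dp":[0,0,0.02],"delta_rot":[0,0,0],"fingers":-1},{"dp":[0,0,0.01],"delta_rot":[0,0,0],"fingers":-1},{"dp":[0,0,0],"delta_rot":[0,0,0],"fingers":-1},{"dp":[0,0,0],"delta_rot":[0,0,0],"fingers":-1}]'
```

```text
t: 8.5
tcp_pos: [0.4013, 0.3005, 0.1329]
tool_rot: [0.778, 0.628, -0.0, -0.0]
force: [0.4, 0.0, -0.6]
finger_gap: 0.238
gripper_force: 61.8
```

```bash
python3 -m crank '[{"dp":[0,0,0.005],"delta_rot":[0,0,0],"fingers":-1},{"dp":[0,0,0],"delta_rot":[0,0,0],"fingers":-1},{"dp":[0,0,0],"delta_rot":[0,0,0],"fingers":-0.3},{"dp":[0,0,0],"delta_rot":[0,0,0],"fingers":0.2},{"dp":[0,0,0],"delta_rot":[0,0,0],"fingers":1},{"dp":[0,0,0],"delta_rot":[0,0,0],"fingers":1},{"dp":[0,0,0],"delta_rot":[0,0,0],"fingers":1},{"dp":[0,0,0],"delta_rot":[0,0,0],"fingers":1},{"dp":[0,0,0],"delta_rot":[0,0,0],"fingers":1},{"dp":[0,0,0],"delta_rot":[0,0,0],"fingers":1}]'
python3 -m crank '[{"dp":[0,0,-0.01],"delta_rot":[0,0,0],"fingers":1},{"dp":[0,0,-0.03],"delta_rot":[0,0,0],"fingers":1},{"dp":[0,0,-0.05],"delta_rot":[0,0,0],"fingers":1},{"dp":[0,0,-0.06],"delta_rot":[0,0,0],"fingers":1},{"dp":[0,0,-0.06],"delta_rot":[0,0,0],"fingers":1},{"dp":[0,0,-0.04],"delta_rot":[0,0,0],"fingers":1},{"dp":[0,0,-0.02],"delta_rot":[0,0,0],"fingers":1},{"dp":[0,0,0],"delta_rot":[0,0,0],"fingers":1}]'
python3 - <<'E'
from h import *
np.set_printoptions(precision=4,suppress=True)
p,d,m=snap('side'); p2,d2,m2=snap('scene')
cv2.imwrite('pics/cup2.png',np.hstack([cv2.resize(x[:,:,::-1],None,fx=4,fy=4,interpolation=cv2.INTER_NEAREST) for x in (p[280:400,273:369],p2[200:320,418:514])]))
a=np.radians(-12.2); h=np.array([.486,.061])
print(manip.sense()['tcp_pos'],todo((*h,.27)))
E
```

```text
t: 9.33
tcp_pos: [0.4011, 0.3007, 0.1304]
tool_rot: [0.778, 0.628, 0.0, -0.0]
force: [0.1, -0.4, -0.2]
finger_gap: 0.996
gripper_force: 0.0
t: 10.0
tcp_pos: [0.4022, 0.3013, 0.2684]
tool_rot: [0.778, 0.628, 0.003, 0.001]
force: [0.7, 0.8, -0.2]
finger_gap: 1.003
gripper_force: 0.0
[0.4009 0.3006 0.2657] (array([-0.4326,  0.2674, -0.0087]), None)
```

View pics/cup2.png

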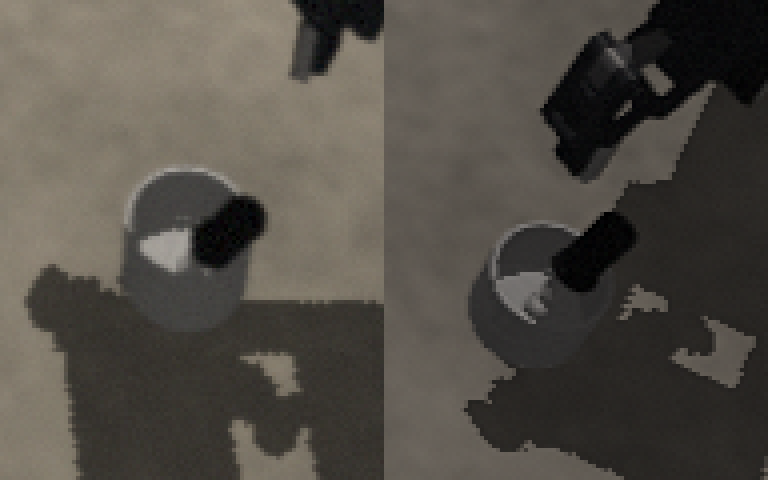

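The pin stands leaning in the upright cup, black head at (230,230) in the left crop. Next, the handle.

```bash
python3 -m crank '[{"dp":[-0.02,0.012,0],"delta_rot":[0,0,0],"fingers":1},{"dp":[-0.045,0.028,0],"delta_rot":[0,0,0],"fingers":1},{"dp":[-0.06,0.037,0],"delta_rot":[0,0,0],"fingers":1},{"dp":[-0.065,0.04,0],"delta_rot":[0,0,0],"fingers":1},{"dp":[-0.065,0.04,0],"delta_rot":[0,0,0],"fingers":1},{"dp":[-0.065,0.04,0],"delta_rot":[0,0,0],"fingers":1},{"dp":[-0.055,0.034,0],"delta_rot":[0,0,0],"fingers":1},{"dp":[-0.035,0.022,0],"delta_rot":[0,0,0],"fingers":1},{"dp":[-0.02,0.012,0],"delta_rot":[0,0,0],"fingers":1},{"dp":[0,0,0.02],"delta_rot":[0,0,0],"fingers":1},{"dp":[0,0,0.04],"delta_rot":[0,0,0],"fingers":1},{"dp":[0,0,0.02],"delta_rot":[0,0,0],"fingers":1}]'
python3 -m crank '[{"dp":[0,0,0],"delta_rot":[0,0,0],"fingers":1},{"dp":[0,0,0],"delta_rot":[0,0,0],"fingers":1},{"dp":[0,0,0],"delta_rot":[0,0,0],"fingers":1}]'
python3 - <<'E'
from h import *
np.set_printoptions(precision=4,suppress=True)
p,d,m=snap('wrist'); W=cloud(m,d); g=p.max(2)
k=(g<60)&(abs(W[...,2]-.0745)<.012)&(np.hypot(W[...,0]-.486,W[...,1]-.061)<.065)
ys,xs=np.where(k); r=cv2.minAreaRect(np.c_[xs,ys].astype(np.float32)); print(len(xs),r,onz(m,*r[0],.0745),np.median(W[k],0),W[k].min(0),W[k].max(0))
print(cv2.minAreaRect(W[k][:,:2].astype(np.float32)))
b=[onz(m,*x,.0745)[:2] for x in cv2.boxPoints(r)]; print(np.array(b))
c=onz(m,*r[0],.0745); print(manip.sense()['tcp_pos'],todo((*c[:2],.1265),[0.7782,0.628,0,0]))
E
```

```text
t: 11.1
tcp_pos: [0.484, 0.0622, 0.2233]
tool_rot: [0.778, 0.628, -0.001, -0.002]
force: [0.1, 0.5, -0.6]
finger_gap: 1.002
gripper_force: 0.0
t: 11.35
tcp_pos: [0.4852, 0.0628, 0.2254]
tool_rot: [0.778, 0.628, -0.0, -0.0]
force: [-0.4, 0.3, 0.4]
finger_gap: 1.0
gripper_force: 0.0
1974 ((276.4999694824219, 210.99996948242188), (18.999996185302734, 111.99998474121094), 0.0) [0.4864 0.0636 0.0745] [0.4861 0.0661 0.0756] [0.4711 0.0196 0.0686] [0.5008 0.1032 0.0783]
((0.4857003390789032, 0.061337776482105255), (0.08335264027118683, 0.013218050822615623), 77.3913345336914)
[[0.4701 0.0216]
 [0.4885 0.1039]
 [0.501  0.1012]
 [0.484  0.0186]]
[0.4855 0.0628 0.2258] (array([0.0019, 0.0012, 0.1985]), array([ 0.0001, -0.    ,  0.0002]))
```

The handle is aligned and centred. The fully open fingers (±57 mm) would hit the guard edge 45 mm away, so I'll half close them before descending.

```bash
python3 -m crank '[{"dp":[0.002,0.001,0],"delta_rot":[0,0,0],"fingers":-0.15},{"dp":[0,0,0],"delta_rot":[0,0,0],"fingers":-0.15},{"dp":[0,0,0],"delta_rot":[0,0,0],"fingers":-0.15},{"dp":[0,0,0],"delta_rot":[0,0,0],"fingers":-0.15},{"dp":[0,0,0],"delta_rot":[0,0,0],"fingers":-0.15},{"dp":[0,0,0],"delta_rot":[0,0,0],"fingers":-0.15}]' 40
python3 -m crank '[{"dp":[0,0,0.015],"delta_rot":[0,0,0],"fingers":-0.15},{"dp":[0,0,0.03],"delta_rot":[0,0,0],"fingers":-0.15},{"dp":[0,0,0.03],"delta_rot":[0,0,0],"fingers":-0.15},{"dp":[0,0,0.03],"delta_rot":[0,0,0],"fingers":-0.15},{"dp":[0,0,0.025],"delta_rot":[0,0,0],"fingers":-0.15},{"dp":[0,0,0.025],"delta_rot":[0,0,0],"fingers":-0.15},{"dp":[0,0,0.02],"delta_rot":[0,0,0],"fingers":-0.15},{"dp":[0,0,0.015],"delta_rot":[0,0,0],"fingers":-0.15},{"dp":[0,0,0.008],"delta_rot":[0,0,0],"fingers":-0.15},{"dp":[0,0,0],"delta_rot":[0,0,0],"fingers":-0.15},{"dp":[0,0,0],"delta_rot":[0,0,0],"fingers":-0.15}]'
```

```text
t: 11.9
tcp_pos: [0.486, 0.0635, 0.2255]
tool_rot: [0.778, 0.628, 0.0, 0.0]
force: [0.4, 0.4, 0.4]
finger_gap: 0.425
gripper_force: 0.0
t: 12.82
tcp_pos: [0.4861, 0.0635, 0.1264]
tool_rot: [0.778, 0.628, 0.0, 0.0]
force: [0.2, 0.5, 0.1]
finger_gap: 0.424
gripper_force: 0.0
```

Close gently on the sleeve.

```bash
python3 -m crank '[{"dp":[0,0,0],"delta_rot":[0,0,0],"fingers":-0.5},{"dp":[0,0,0],"delta_rot":[0,0,0],"fingers":-0.6},{"dp":[0,0,0],"delta_rot":[0,0,0],"fingers":-1},{"dp":[0,0,0],"delta_rot":[0,0,0],"fingers":-1},{"dp":[0,0,0],"delta_rot":[0,0,0],"fingers":-1},{"dp":[0,0,0],"delta_rot":[0,0,0],"fingers":-1},{"dp":[0,0,0],"delta_rot":[0,0,0],"fingers":-1},{"dp":[0,0,0],"delta_rot":[0,0,0],"fingers":-1}]' 40
python3 - <<'E'
from h import *
np.set_printoptions(precision=5,suppress=True)
# rows for the arc, tool frame: y=+jig x (up to sign), z down
T=R.from_quat(manip.sense()['tool_rot']).as_matrix(); print(T); print(manip.sense()['tcp_pos'],manip.sense()['force'])
th=np.radians(np.r_[0,1,2.5,4.5,7,np.arange(10,56,3),57,58.5,59.5,60]); x=-.255*np.cos(th); z=.255*np.sin(th)
print(len(th)-1); print(np.c_[np.degrees(th[1:]),np.diff(x)/.5,-np.diff(z)/.5])
E
```

```text
t: 13.48
tcp_pos: [0.4861, 0.0635, 0.1265]
tool_rot: [0.778, 0.628, 0.0, 0.0]
force: [1.0, 0.7, 0.4]
finger_gap: 0.146
gripper_force: 38.9
[[ 0.21086  0.97752  0.00036]
 [ 0.97752 -0.21086  0.00006]
 [ 0.00013  0.00034 -1.     ]]
[0.48613 0.06351 0.1265 ] [1.03115 0.71846 0.43688]
24
[[ 1.       0.00008 -0.0089 ]
 [ 2.5      0.00041 -0.01335]
 [ 4.5      0.00109 -0.01777]
 [ 7.       0.00223 -0.02214]
 [10.       0.00395 -0.02641]
 [13.       0.00532 -0.02616]
 [16.       0.00669 -0.02585]
 [19.       0.00803 -0.02546]
 [22.       0.00935 -0.02501]
 [25.       0.01065 -0.02449]
 [28.       0.01191 -0.0239 ]
 [31.       0.01315 -0.02324]
 [34.       0.01435 -0.02252]
 [37.       0.01551 -0.02174]
 [40.       0.01662 -0.0209 ]
 [43.       0.01769 -0.02   ]
 [46.       0.01871 -0.01904]
 [49.       0.01969 -0.01804]
 [52.       0.0206  -0.01698]
 [55.       0.02146 -0.01588]
 [57.       0.01476 -0.00995]
 [58.5      0.01129 -0.00712]
 [59.5      0.00763 -0.00458]
 [60.       0.00384 -0.00224]]
```

```bash
python3 -m crank '[{"dp":[0,0.0001,-0.009],"delta_rot":[0,0,0],"fingers":-1},{"dp":[0,0.0004,-0.0133],"delta_rot":[0,0,0],"fingers":-1},{"dp":[0,0.0011,-0.0178],"delta_rot":[0,0,0],"fingers":-1},{"dp":[0,0.0022,-0.0221],"delta_rot":[0,0,0],"fingers":-1},{"dp":[0,0.004,-0.0264],"delta_rot":[0,0,0],"fingers":-1},{"dp":[0,0.0053,-0.0262],"delta_rot":[0,0,0],"fingers":-1}]' 60
python3 -m crank '[{"dp":[0,0.0067,-0.0258],"delta_rot":[0,0,0],"fingers":-1},{"dp":[0,0.008,-0.0255],"delta_rot":[0,0,0],"fingers":-1},{"dp":[0,0.0094,-0.025],"delta_rot":[0,0,0],"fingers":-1},{"dp":[0,0.0106,-0.0245],"delta_rot":[0,0,0],"fingers":-1},{"dp":[0,0.0119,-0.0239],"delta_rot":[0,0,0],"fingers":-1},{"dp":[0,0.0131,-0.0232],"delta_rot":[0,0,0],"fingers":-1},{"dp":[0,0,0],"delta_rot":[0,0,0],"fingers":-1}]'
python3 - <<'E'
from h import *
s=manip.sense();print(s['force'],s['ft_torque'],'theta',np.degrees(np.arcsin((s['tcp_pos'][2]-.1265)/.255)))
E
```

```text
t: 13.98
tcp_pos: [0.492, 0.0622, 0.1849]
tool_rot: [0.778, 0.628, -0.0, -0.0]
force: [-0.1, 0.3, -2.2]
finger_gap: 0.137
gripper_force: 58.6
t: 14.57
tcp_pos: [0.5212, 0.0556, 0.2602]
tool_rot: [0.778, 0.628, -0.0, 0.0]
force: [-3.6, 0.3, -0.0]
finger_gap: 0.138
gripper_force: 59.2
[-3.59422052  0.28810994 -0.01603605] [ 0.01468214  0.5372156  -0.09338903] theta 31.62378753397738
```

```bash
python3 -m crank '[{"dp":[0,0.0143,-0.0225],"delta_rot":[0,0,0],"fingers":-1},{"dp":[0,0.0155,-0.0217],"delta_rot":[0,0,0],"fingers":-1},{"dp":[0,0.0166,-0.0209],"delta_rot":[0,0,0],"fingers":-1},{"dp":[0,0.0177,-0.02],"delta_rot":[0,0,0],"fingers":-1},{"dp":[0,0.0187,-0.019],"delta_rot":[0,0,0],"fingers":-1},{"dp":[0,0.0197,-0.018],"delta_rot":[0,0,0],"fingers":-1},{"dp":[0,0.0206,-0.017],"delta_rot":[0,0,0],"fingers":-1},{"dp":[0,0.0215,-0.0159],"delta_rot":[0,0,0],"fingers":-1},{"dp":[0,0.0148,-0.01],"delta_rot":[0,0,0],"fingers":-1},{"dp":[0,0.0113,-0.0071],"delta_rot":[0,0,0],"fingers":-1},{"dp":[0,0.0076,-0.0046],"delta_rot":[0,0,0],"fingers":-1},{"dp":[0,0.0038,-0.0022],"delta_rot":[0,0,0],"fingers":-1}]'
python3 -m crank '[{"dp":[0,0,0],"delta_rot":[0,0,0],"fingers":-1},{"dp":[0,0,0],"delta_rot":[0,0,0],"fingers":-1},{"dp":[0,0,0],"delta_rot":[0,0,0],"fingers":-1},{"dp":[0,0,0],"delta_rot":[0,0,0],"fingers":-1}]'
python3 - <<'E'
from h import *
s=manip.sense();print(s['force'],s['ft_torque'],'theta',np.degrees(np.arcsin((s['tcp_pos'][2]-.1265)/.255)))
d=s['tcp_pos'][:2]-[.4861,.0635]; x=d@[.9775,-.2109]; print('theta from x',np.degrees(np.arccos((.255-x)/.255)))
p,dd,m=snap('side'); p2,d2,m2=snap('scene')
cv2.imwrite('pics/end.png',cv2.resize(np.hstack([p[100:400,150:450,::-1],p2[80:380,200:500,::-1]]),None,fx=1.3,fy=1.3))
np.savez('/tmp/end',p=p,d=dd,p2=p2,d2=d2)
# guard plane angle from depth in side/scene: frame points
ex=np.array([.9775,-.2109]); ey=np.array([.2109,.9775]); H=np.array([.4861,.0635])+ .255*ex-0.03*ey
for P,D,M in((p,dd,m),(p2,d2,m2)):
    W=cloud(M,D); q=W[...,:2]-H; lx=q@ex; ly=q@ey
    k=(abs(ly)<.115)&(W[...,2]>.09)&(lx<.02)&(lx>-.11)&(D>0)
    a=np.degrees(np.arctan2(W[...,2][k]-.0725,-lx[k])); hst,e=np.histogram(a,np.arange(30,91,3)); print(dict(zip(e[:-1],hst)))
E
```

```text
t: 15.57
tcp_pos: [0.6086, 0.0361, 0.3491]
tool_rot: [0.778, 0.628, -0.002, -0.001]
force: [-7.6, -1.4, 8.8]
finger_gap: 0.138
gripper_force: 60.7
t: 15.9
tcp_pos: [0.6079, 0.0362, 0.3487]
tool_rot: [0.778, 0.628, -0.003, -0.001]
force: [-8.1, -1.4, 9.3]
finger_gap: 0.137
gripper_force: 60.7
[-8.10135281 -1.43343856  9.26322954] [-0.19622708  1.1860077  -0.13392703] theta 60.614941855290965
theta from x 59.30594270930698
{np.int64(30): np.int64(0), np.int64(33): np.int64(0), np.int64(36): np.int64(0), np.int64(39): np.int64(0), np.int64(42): np.int64(0), np.int64(45): np.int64(0), np.int64(48): np.int64(0), np.int64(51): np.int64(11), np.int64(54): np.int64(112), np.int64(57): np.int64(824), np.int64(60): np.int64(41), np.int64(63): np.int64(3), np.int64(66): np.int64(31), np.int64(69): np.int64(110), np.int64(72): np.int64(194), np.int64(75): np.int64(173), np.int64(78): np.int64(92), np.int64(81): np.int64(0), np.int64(84): np.int64(0), np.int64(87): np.int64(0)}
{np.int64(30): np.int64(0), np.int64(33): np.int64(0), np.int64(36): np.int64(0), np.int64(39): np.int64(0), np.int64(42): np.int64(0), np.int64(45): np.int64(0), np.int64(48): np.int64(0), np.int64(51): np.int64(0), np.int64(54): np.int64(5), np.int64(57): np.int64(2849), np.int64(60): np.int64(3485), np.int64(63): np.int64(348), np.int64(66): np.int64(138), np.int64(69): np.int64(141), np.int64(72): np.int64(647), np.int64(75): np.int64(1380), np.int64(78): np.int64(2586), np.int64(81): np.int64(0), np.int64(84): np.int64(0), np.int64(87): np.int64(0)}
```

View pics/end.png

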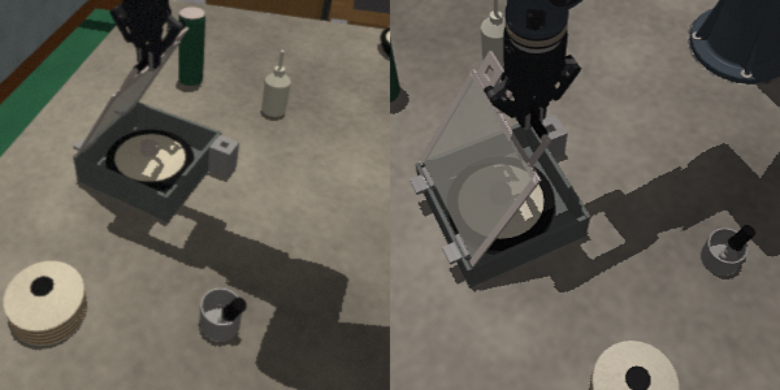

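The guard stands open near 60°, with the cup upright holding the pin (crops (220,310) and (730,245)) and the bottle, can and cones undisturbed. The tool presses inwards with about 12 N, so I'll relax 1 mm outwards and check the angle.

```bash
python3 -m crank '[{"dp":[0,-0.001,-0.0017],"delta_rot":[0,0,0],"fingers":-1},{"dp":[0,0,0],"delta_rot":[0,0,0],"fingers":-1},{"dp":[0,0,0],"delta_rot":[0,0,0],"fingers":-1},{"dp":[0,0,0],"delta_rot":[0,0,0],"fingers":-1},{"dp":[0,0,0],"delta_rot":[0,0,0],"fingers":-1},{"dp":[0,0,0],"delta_rot":[0,0,0],"fingers":-1}]'
python3 - <<'E'
from h import *
s=manip.sense();print(s['force'],s['tcp_pos'],s['qd'].round(3))
d=s['tcp_pos'][:2]-[.4861,.0635]; x=d@[.9775,-.2109]; print('theta',np.degrees(np.arctan2(s['tcp_pos'][2]-.1265,.255-x)),np.hypot(s['tcp_pos'][2]-.1265,.255-x))
ex=np.array([.9775,-.2109]); ey=np.array([.2109,.9775]); H=np.array([.4861,.0635])+ .255*ex-0.03*ey
for n in('scene','side'):
    p,D,M=snap(n); W=cloud(M,D); q=W[...,:2]-H; lx=q@ex; ly=q@ey
    k=(abs(ly)<.1)&(W[...,2]>.11)&(W[...,2]<.25)&(D>0); k&=abs(np.arctan2(W[...,2]-.0725,-lx)-1.05)<.08
    f=np.polyfit(W[...,2][k],lx[k],1); print(n,k.sum(),'slope angle',np.degrees(np.arctan2(1,-f[0])),180-np.degrees(np.arctan2(1,f[0])))
E
```

```text
t: 16.5
tcp_pos: [0.6081, 0.0362, 0.3489]
tool_rot: [0.778, 0.628, -0.002, -0.001]
force: [-6.1, -1.9, 6.5]
finger_gap: 0.138
gripper_force: 60.5
[-6.10024764 -1.85386424  6.49229569] [0.60809921 0.03619395 0.34887263] [-0.001 -0.     0.001  0.001  0.    -0.001]
theta 59.69176995993084 0.2575775339246137
scene 5188 slope angle 59.298347006251426 59.29834700625142
side 676 slope angle 59.27830535420366 59.27830535420367
```

```bash
python3 -m crank '[{"dp":[0,0.0012,-0.003],"delta_rot":[0,0,0],"fingers":-1},{"dp":[0,0,0],"delta_rot":[0,0,0],"fingers":-1},{"dp":[0,0,0],"delta_rot":[0,0,0],"fingers":-1},{"dp":[0,0,0],"delta_rot":[0,0,0],"fingers":-1},{"dp":[0,0,0],"delta_rot":[0,0,0],"fingers":-1},{"dp":[0,0,0],"delta_rot":[0,0,0],"fingers":-1}]'
python3 -c "
from h import *
s=manip.sense();print(s['force'],s['gripper_force'])
x=(s['tcp_pos'][:2]-[.4861,.0635])@[.9775,-.2109]; th=np.degrees(np.arctan2(s['tcp_pos'][2]-.1265,.255-x)); print(th)
if abs(th-60)<1: print(manip.sign_off())"
```

```text
t: 17.1
tcp_pos: [0.6096, 0.0359, 0.3499]
tool_rot: [0.778, 0.628, -0.002, -0.0]
force: [-5.3, -3.3, 4.0]
finger_gap: 0.142
gripper_force: 60.3
[-5.29333165 -3.27564686  3.97471496] 60.32084405422211
60.09333704480519
the job is handed in; nothing more can be done
None
```

The job is handed in: the pin is standing in the upright cup, the guard is held open by its handle at about 60° (60.1° from the arm's pose, about 59.3° from the depth images just before the last small correction), and the bottle, can and cones look undisturbed in the last pictures.

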